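# Hang the hook-on parts tray in the stock tote against its sprung stop

## Task

Take the steel hook-on parts tray by its carrying bar and hang it inside the grey stock tote, its bent lip hooked over the tote's far wall and bedded fully on the rim, clear of the sprung stop. Then slide it along the rim to the left, up to the stop, until the stop's pad is pushed in about half way and holds the tray snugly, and let go. Be gentle: never force the tray against the tote or its stop (4 kg or 40 N at most), and leave the other things where they are.

Things in the scene. Friction and masses are not known exactly. Their poses are not given: they have to be found in the camera images.
- tray: The only steel tray with bent lip and carrying bar, 0.64 to 0.9 kg, standing on the bench: open box 56 (x) by 110 (y) by 60 mm high, 3 mm sheet. Origin: centre of its underside; z up, y along its length and lip, x towards the lip. Its +x wall (outer face x = 28 mm) rises to z = 75 mm and is bent over outwards into the lip.
- bar (a point): Centre of the tray's carrying bar, (0, 0, 111) mm in the tray's frame. The bar is 10 mm wide (x), 14 mm high and 104 mm long (y), free underneath, held by an upright at each end (y = +-53 mm).
- hook (a point): Middle of the tray's hook: middle of the slot, at the underside of the lip, (32, 0, 72) mm in the tray's frame; axes as the tray's. Lip top is 3 mm thick; outside it a flange hangs down from z = 72 to about 49 mm, flared outwards over its last 7 mm. The slot between wall and flange is 8 mm wide (x = 28 to 36 mm), open below and at both ends. When hung, this point meets the rim.
- tote: Grey plastic open stock tote fixed to the bench, 220 (x) by 360 (y) by 130 mm high, walls and floor 4 mm. Origin: centre of its underside; z up, x away from the robot (within 0.3 rad), y along its long walls, to the left. The tray hangs on the far (+x) wall, inner face x = 106 mm: box inside, flange outside.
- rim (a point): Middle of the top edge of the tote's far wall, (108, 0, 130) mm in the tote's frame; axes as the tote's. The rim is plain to the right of the stop. The stop's dark steel clamp is fixed by hand on the left half of this rim; its place is NOT measured: its free pad's face lies 93 to 137 mm to the left (+y) of this point, to be felt or seen. The clamp itself starts 20 mm beyond that face.
- buffer (a joint): The stop's black rubber pad (24 by 22 mm), facing right, inside the far wall, 15 to 37 mm below the rim; it meets the left end of the tray's box. Value: how far it is pushed in to the left, 0 free to 0.012 m, where it stops hard. Its spring resists with about 2.5 N at first, 4 N fully in, and returns it. A hung tray, let go, stays against it by its weight and friction.
- plainbin: Bystander: plain steel bin without lip or bar, 70 by 105 by 55 mm high, on the bench; it and the tray may have swapped places. Origin: centre of its underside.
- carton: Bystander: cardboard carton 85 by 140 by 55 mm high standing in the tote, near its near wall. Origin: centre of its underside.
- bearing: Bystander: steel ring 42 mm across, 14 mm high, lying on the bench. Origin: centre of its underside.
- jar: Bystander: glass jar with lid, 64 mm across, 85 mm high. Origin: centre of its underside.
- can: Bystander: grey can, 60 mm across, 150 mm high, far to the right. Origin: centre of its underside.
- screwdriver: Bystander: screwdriver lying at the far side of the bench.
- wrench: Bystander: wrench lying at the far right of the bench.
Not all that is in view belongs to the job. What is shaped like the tray but orange or pink is not meant.

How it is judged:
By the outcome, as a careful person would: the job done as asked, in the order asked, and still so for the second after the job is handed in, with the robot touching nothing.
It also fails if it takes over 61 s, if anything falls off the work surface, if the arm or the gripper's body presses on something with over 40 N, if the wrist force passes 120 N, or if a joint passes its speed limit or range.

## Robot

A 6-joint arm with a two-finger parallel gripper is mounted at the origin on the work surface. World frame = base frame: x ahead of the robot, y to its left, z up, the work surface at z = 0. Lengths are in mm, angles in rad, forces in N, time in s.
With the tool pointing down it reaches from about 375 to 900 mm from the base axis. Payload 3.1 kg.
Tool frame: the origin (TCP) lies at the very end of the fingers, on their centre line; the grasp point (between the pads) lies 19 mm behind it (ctrl.pinch_z is the z of the grasp point in the tool frame, in mm); z points along the fingers, x is the direction in which the jaws open and shut, and the axes are right-handed (so a half turn about z gives the same grasp; the last joint's range is limited). The gripper opens to 87 mm and grips with 3 to 60 N. Pads are 19 mm wide; open, the fingers measure 117 mm over their backs; the gripper's body (75 mm by 190 mm) begins 51 mm behind the grasp point.
Start: joints at [1.008, 0.527, 1.433, -0, 1.181, -0.178], TCP at [234.567, 579.288, 222.548] pointing down, gripper open.
Joint ranges: [-3.08, 3.08], [-0.75, 2.2], [0.22, 2.44], [-1.43, 4.57], [0, 2.65], [-2.85, 2.85]. Speed limits (rad/s): [2.79, 2.79, 3.14, 3.14, 3.14, 3.14].

## Interface

Orientations are given as a unit quaternion [x, y, z, w].
In Python, from station import ctrl gives the robot as it stands. The module is installed in compiled form; this text tells all that it offers.
- The arm moves only by the tool apply_moves, never from a script. Its argument "steps" is a list of rows, each a list of 5 numbers: the shift along the tool's x, y, z in cm, then the turn about the tool's z in rad, then the finger opening in cm, from 0 to 8.7. In form: [[dx, dy, dz, roll, fingers], ...]. A call has 1 to 20 rows; each row is the pose to reach, as a shift and turn from the pose measured when the call began, along the tool's axes at that moment; what a row does not reach only later rows make up. A row lasts 1/10 s, in which the tool goes at most 50 mm and 8.59 degrees, less where a joint would pass 70% of its speed; a pose out of reach is approached as far as the arm can. A call with a gripper value outside its range is refused whole. The fingers move at their own pace and stop on an object; "newtons" is the grip in N (left out, the last holds). Time passes only in rows, so rows that repeat a pose let the fingers close. It gives the time, the measured TCP pose, the force and the opening at its end, in the units of the state.
- ctrl.get_obs(): the state, without advancing time (a new reading comes with each control period).
- ctrl.get_image(name): name is "scene" or "side" or "wrist"; returns (picture, depth): 384x512x3 uint8, blue, green, red; 384x512 float32, mm along the optical axis (not along the pixel's ray), 0 where there is no reading.
- ctrl.camera_model(name): a dict with "camera_matrix" (3x3 intrinsics, pixels), "R" (3x3) and "t" (3): a world point X has camera coordinates R X + t. Camera axes: x right, y down, z forward; pixel columns grow to the right and rows downward; lengths in mm; the calibration is good to about 2 mm. A picture is of the moment at which its call begins: read the wrist's pose just before it. camera_model takes no time and is no camera call; for the wrist camera it gives the pose at the moment of the call.
- ctrl.hand_in(): hands the job in, once; it reports no verdict.
Trained networks look in the newest picture that a camera, given by its name, has taken for a name from the list of things; names that differ only in an ending like _2 or _b are one class to them, and where a whole thing is asked for, a point or a joint stands for the part that bears it (a point fixed in the world has none). Each returns a list of dicts, best first, with "conf" (0 to 1); they miss things now and then, are a little off and sometimes report something else, mostly with a low value. They report only what shows in the picture. A call takes as long as a camera call. They do not tell look-alikes from the thing itself.
- ctrl.boxes_of(camera, name): "position" ([row, column] as shares, 0 to 1, of the picture: columns of its width, rows of its height, amid what is visible of it).
- ctrl.cut_out(camera, name): "pixels" (384x512 bool, what is visible of it) and "position" ([row, column] as shares, 0 to 1, of the picture: columns of its width, rows of its height, amid what is visible of it).
- ctrl.place_of(camera, name): "position" ([row, column] as shares, 0 to 1, of the picture: columns of its width, rows of its height: a listed point, or the origin of a listed thing).
The state is a dict: "time_s": time; "joint_positions": joint angles; "joint_velocities": joint speeds; "effort": joint torques, N m; "position": TCP position; "ee_rot": TCP orientation; "wrist_force": force on the tool from outside, world axes, zero at the start; "wrist_torque": the same for the moment, N m; "finger_gap": opening from 0.0 (shut) to 1.0 (fully open).
Only numpy, scipy, OpenCV 4.12 (cv2) and the standard library are available. Lean on these libraries where they do the work, as an engineer would, in place of code of your own. Each camera call takes 0.05 s, during which the arm holds its last target.

## Working session

There is one attempt and no reset: what is moved stays moved. The work goes in short steps, Python scripts to look and compute and a tool call to move; the robot and the scene stay as the last step left them, time stands still between calls to the robot, and variables do not carry over. Pictures are saved under pics/ and viewed, and the job is handed in when it is done.

Besides the shell and the picture viewer there is one more tool, called after "Request:" by a JSON object that holds its "api" and its "payload", one argument or row to a line. apply_moves: Moves the arm, as the interface text tells. Its arguments: {"type":"object","properties":{"steps":{"type":"array","items":{"type":"array","items":{"type":"number"}}},"newtons":{"type":"number"}},"required":["steps"]}

```bash
mkdir -p pics
cat > h.py <<'E'
import numpy as np, cv2
from station import ctrl
def shot(n,tag):
    im,d=ctrl.get_image(n); cv2.imwrite(f'pics/{tag}.png',im); np.save(f'pics/{tag}.npy',d); return im,d
def w(n,u,v,z,cm=None):
    cm=cm or ctrl.camera_model(n); K=np.array(cm['camera_matrix']);R=np.array(cm['R']);t=np.array(cm['t'])
    p=np.stack([(u-K[0,2])/K[0,0]*z,(v-K[1,2])/K[1,1]*z,z+0*u],-1)
    return (p-t)@R
def ray_z(n,u,v,Z):
    cm=ctrl.camera_model(n);K=np.array(cm['camera_matrix']);R=np.array(cm['R']);t=np.array(cm['t'])
    c=-R.T@t; d=R.T@np.array([(u-K[0,2])/K[0,0],(v-K[1,2])/K[1,1],1]); return c+d*(Z-c[2])/d[2]
def proj(n,X):
    cm=ctrl.camera_model(n);K=np.array(cm['camera_matrix']);p=np.array(cm['R'])@np.array(X,float)+np.array(cm['t']); q=K@p; return q[:2]/q[2]
def cloud(n,d,cm=None):
    v,u=np.mgrid[:384,:512].astype(float); return w(n,u,v,d.astype(float),cm)
E
cat > s1.py <<'E'
from h import *
np.set_printoptions(precision=3,suppress=True)
for n in ['scene','side','wrist']:
    shot(n,n+'0')
    print(n,{k:np.array(v).tolist() for k,v in ctrl.camera_model(n).items()})
    for o in ['tray','bar','hook','rim','tote','buffer','plainbin']:
        if n=='wrist' and o!='tray': continue
        print(o,[(round(r['conf'],2),round(r['position'][1]*512),round(r['position'][0]*384)) for r in ctrl.place_of(n,o)][:3] if o!='buffer' else [(round(r['conf'],2),round(r['position'][1]*512),round(r['position'][0]*384)) for r in ctrl.boxes_of(n,o)][:3])
o=ctrl.get_obs(); print(o)
E
python3 s1.py
```

```text
scene {'camera_matrix': [[385.356980282493, 0.0, 252.16184735616486], [0.0, 385.356980282493, 196.85434227959854], [0.0, 0.0, 1.0]], 'R': [[0.002433484439356322, 0.9999548750818383, 0.009182916396701157], [0.558414572531292, 0.006258971222461403, -0.8295384201252712], [-0.8295584628814162, 0.007146543171477579, -0.5583741430103298]], 't': [124.96389019477962, -227.11563182516082, 1561.8500565929946]}
tray [(0.98, 117, 248), (0.94, 215, 186), (0.7, 193, 235)]
bar [(0.96, 214, 153), (0.8, 153, 161), (0.75, 185, 207)]
hook [(0.87, 225, 168), (0.66, 103, 227), (0.66, 161, 174)]
rim [(0.68, 374, 199), (0.53, 329, 203)]
tote [(0.75, 346, 212), (0.5, 201, 210)]
buffer []
plainbin [(0.71, 198, 211)]
side {'camera_matrix': [[470.27233771992934, 0.0, 247.25867936070142], [0.0, 470.27233771992934, 197.18148945983086], [0.0, 0.0, 1.0]], 'R': [[0.9877030733659309, -0.15620890595712325, 0.006435570151342797], [-0.11571085324874342, -0.7580773108078678, -0.6418175669758184], [0.1051362796752006, 0.6331805181289061, -0.7668303555272626]], 't': [-559.1104182061272, 43.36778619463333, 1590.06148305205
[... 449 characters left out ...]
 0.0008301623138740366], [0.896489247259121, -0.3626982166015216, 0.25447403251186823], [0.23622098550788165, -0.09464337482361834, -0.9670792509446591]], 't': [-624.4756780364228, -31.39361370679842, 388.5793140621441]}
tray []
{'time_s': 0.9, 'joint_positions': array([ 1.007,  0.527,  1.433,  0.   ,  1.181, -0.178]), 'joint_velocities': array([-0.001,  0.001,  0.001, -0.   ,  0.001,  0.001]), 'effort': array([  0.001, -43.999, -17.699,   0.063,   0.05 ,  -0.   ]), 'position': array([234.582, 579.291, 222.582]), 'ee_rot': array([ 0.829,  0.559,  0.   , -0.   ]), 'wrist_force': array([-0.152,  0.517, -0.116]), 'wrist_torque': array([ 0.019, -0.004, -0.045]), 'finger_gap': 1.0029564929883423}
```

View pics/scene0.png

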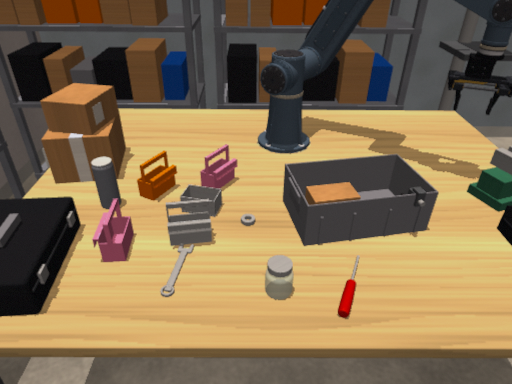

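View pics/side0.png

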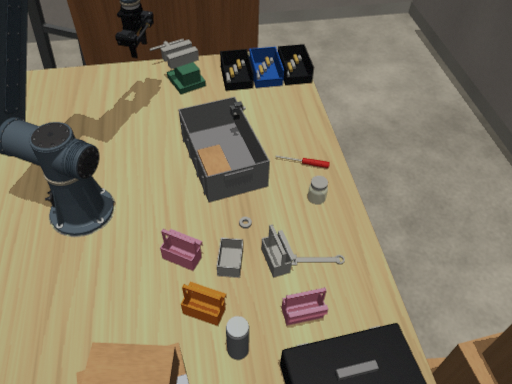

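View pics/wrist0.png

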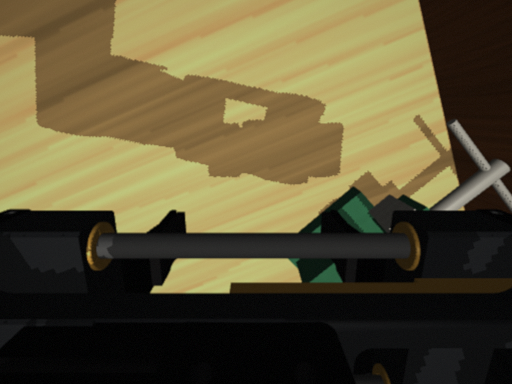

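Candidates with a bar and lip are orange (scene 157,178), pink (218,170), pink (116,235) and grey steel (190,222). The plain bin at (202,200) has no bar. I choose the grey one at scene (190,222), which is side (276,252). I'll check it in a crop and measure it.

```bash
cat > s2.py <<'E'
from h import *
np.set_printoptions(precision=1,suppress=True)
im=cv2.imread('pics/scene0.png');s=cv2.imread('pics/side0.png')
a=cv2.resize(im[185:255,150:230],(400,350),interpolation=cv2.INTER_CUBIC)
b=cv2.resize(s[220:285,240:320],(400,325),interpolation=cv2.INTER_CUBIC);b=cv2.copyMakeBorder(b,0,25,0,0,0)
cv2.imwrite('pics/crop1.png',np.hstack([a,b]))
a=cv2.resize(im[160:240,280:432],(760,400),interpolation=cv2.INTER_CUBIC);cv2.imwrite('pics/crop2.png',a)
a=cv2.resize(s[90:200,170:275],(570,597),interpolation=cv2.INTER_CUBIC);cv2.imwrite('pics/crop3.png',a)
for n in ['scene','side']:
    d=np.load(f'pics/{n}0.npy'); P=cloud(n,d)
    C=P[(d>0)]
    # tray region
    r=(C[:,0]>520)&(C[:,0]<750)&(C[:,1]>-330)&(C[:,1]<-60)&(C[:,2]>25)&(C[:,2]<200)
    T=C[r]
    print(n,'near',len(T),T.min(0),T.max(0))
    b=T[(T[:,2]>98)&(T[:,2]<135)]
    if len(b)>5:
        m=np.median(b,0);bb=b[np.linalg.norm((b-m)[:,:2],axis=1)<70]
        u,S,vt=np.linalg.svd(bb[:,:2]-bb[:,:2].mean(0)); print('bar',len(bb),bb.mean(0),bb.max(0),bb.min(0),'axis ang',np.degrees(np.arctan2(vt[0,1],vt[0,0])),S)
    # top-down map of region
    r=(C[:,0]>350)&(C[:,0]<800)&(C[:,1]>-350)&(C[:,1]<450)&(C[:,2]>8)
    T=C[r]; H=np.zeros((450,800),np.uint8)
    o=np.argsort(T[:,2]);T=T[o]
    H[(T[:,0]-350).astype(int),(T[:,1]+350).astype(int)]=np.clip(T[:,2]*1.6+20,0,255)
    cv2.imwrite(f'pics/top_{n}.png',cv2.dilate(H,np.ones((2,2))))
E
python3 s2.py
```

```text
scene near 1083 [ 568.1 -329.9   25. ] [ 653.9 -233.7  121.2]
bar 231 [ 607.7 -284.5  114.3] [ 618.7 -239.1  121.2] [ 591.5 -329.8   98.5] axis ang 99.61489190190163 [408.3  46.6]
side near 495 [ 571.  -329.9   25.1] [ 651.9 -234.7  123.5]
bar 121 [ 603.9 -285.1  115.4] [ 617.9 -241.3  123.5] [ 592.5 -329.5  100.2] axis ang -79.86031156658348 [294.7  36.8]
```

View pics/crop1.png

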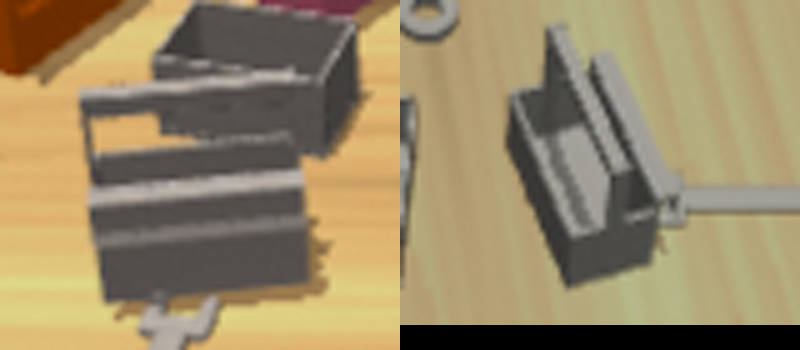

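View pics/crop2.png

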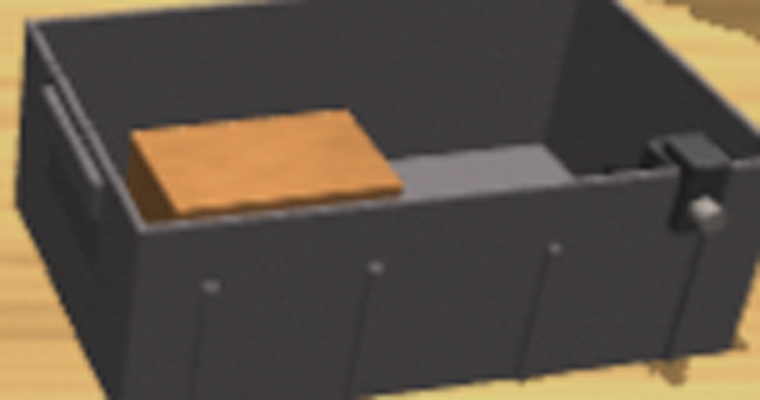

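View pics/crop3.png

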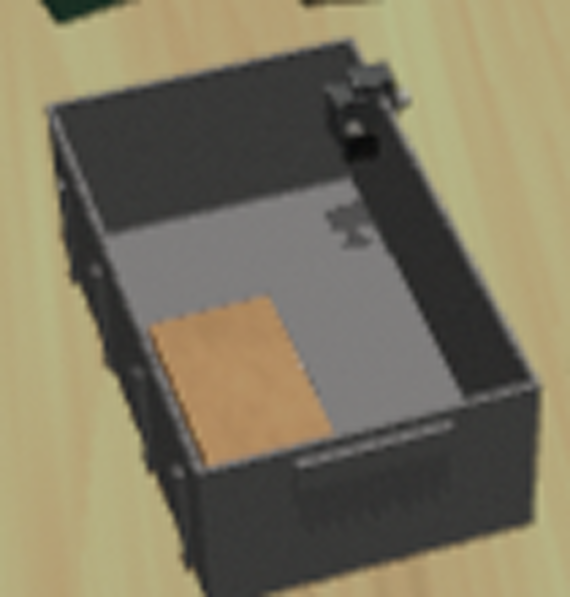

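View pics/top_scene.png

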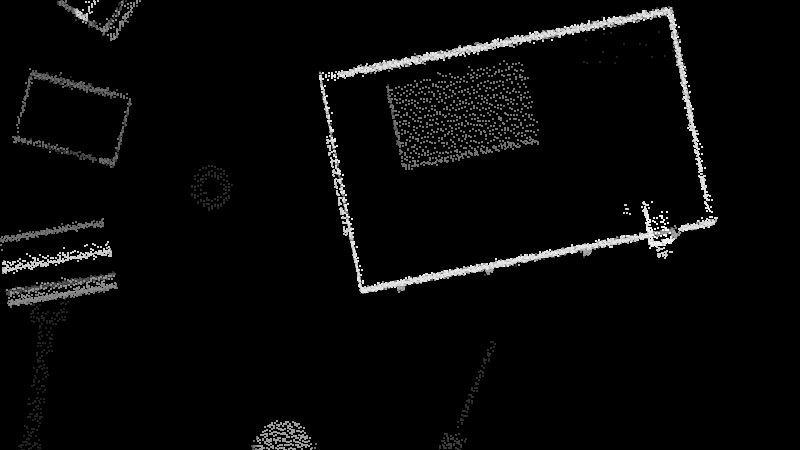

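View pics/top_side.png

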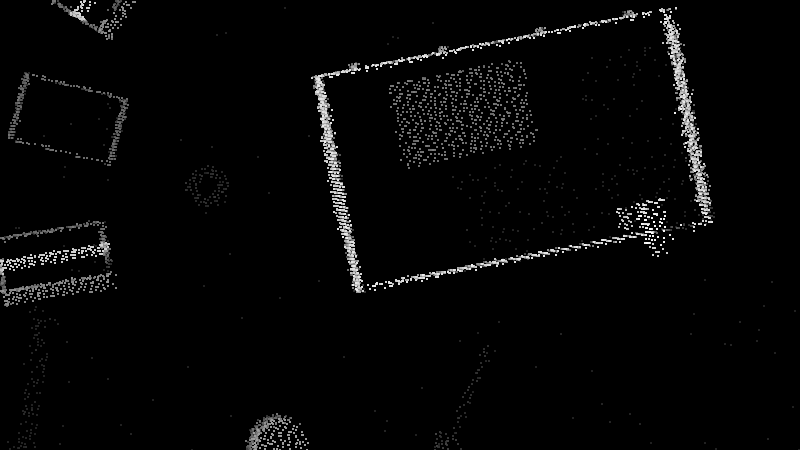

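The grey steel tray at scene (190,222) is confirmed: its lip faces +x, and the bar runs nearly parallel to the tote. The stop sits at the left end of the far rim, scene (418,196). Next I'll fit the poses.

```bash
cat > s3.py <<'E'
from h import *
np.set_printoptions(precision=1,suppress=True)
def line(p):
    vx,vy,x,y=cv2.fitLine(p.astype(np.float32),cv2.DIST_HUBER,0,0.01,0.01).ravel()
    return np.array([x,y]),np.array([vx,vy])
for n in ['scene','side']:
    d=np.load(f'pics/{n}0.npy'); C=cloud(n,d)[d>0]
    T=C[(C[:,0]>350)&(C[:,0]<660)&(C[:,1]>-50)&(C[:,1]<380)&(C[:,2]>122)&(C[:,2]<138)]
    # rectangle model fit: far wall mid rim, yaw, optimise dist of pts to outline centreline 216x356
    from scipy.optimize import least_squares
    def res(q,P=T[:,:2],a=108,b=178):
        c,s=np.cos(q[2]),np.sin(q[2]);e=P-q[:2];x=e@[c,s];y=e@[-s,c]
        dx=abs(x)-a;dy=abs(y)-b
        return np.where((dx<0)&(dy<0),np.minimum(-dx,-dy),np.hypot(np.maximum(dx,0),np.maximum(dy,0)))
    f=least_squares(res,[500,170,-.17],loss='soft_l1',f_scale=2)
    f2=least_squares(res,[500,170,.17],loss='soft_l1',f_scale=2)
    f=min(f,f2,key=lambda z:z.cost)
    print(n,'tote',f.x[:2],f.x[2].round(4),'deg',np.degrees(f.x[2]),f.cost/len(T),'z',np.median(T[:,2]))
    c,s=np.cos(f.x[2]),np.sin(f.x[2]);R=np.array([[c,-s],[s,c]])
    rim=f.x[:2]+R@[108,0];print('rim',rim)
    e=(C[:,:2]-f.x[:2])@R; L=np.c_[e,C[:,2]]
    far=L[(abs(L[:,0]-108)<8)&(abs(L[:,1])<90)&(L[:,2]>124)&(L[:,2]<136)];print('far rim local',np.median(far,0),np.percentile(far,[10,90],axis=0)[:,2], np.polyfit(far[:,1],far[:,0],1))
    st=L[(L[:,0]>70)&(L[:,0]<104)&(L[:,1]>85)&(L[:,1]<170)&(L[:,2]>85)&(L[:,2]<140)]
    print('stop inside',len(st)); 
    for z0 in range(85,140,8):
        k=st[(st[:,2]>=z0)&(st[:,2]<z0+8)]
        if len(k): print(z0,len(k),k.min(0),k.max(0))
    st=L[(L[:,0]>95)&(L[:,0]<125)&(L[:,1]>85)&(L[:,1]<170)&(L[:,2]>137)];print('clamp',st.min(0),st.max(0))
    # tray
    T=C[(C[:,0]>560)&(C[:,0]<665)&(C[:,1]>-370)&(C[:,1]<-225)&(C[:,2]>20)]
    b=T[(T[:,2]>106)&(T[:,2]<124)];p,v=line(b[:,:2]); v*=np.sign(v[1]);a=np.arctan2(-v[0],v[1]);t=(b[:,:2]-p)@v
    print('bar yaw',np.degrees(a),'ctr',p+v*(np.percentile(t,1)+np.percentile(t,99))/2,'len',np.ptp(t),'z top',np.percentile(b[:,2],[50,80,95]))
    b=T[(T[:,2]>62)&(T[:,2]<82)&(T[:,0]>p[0]+8)];p,v=line(b[:,:2]);v*=np.sign(v[1]);t=(b[:,:2]-p)@v
    print('lip yaw',np.degrees(np.arctan2(-v[0],v[1])),'ctr',p+v*(np.percentile(t,1)+np.percentile(t,99))/2,'len',np.ptp(t),'z',np.percentile(b[:,2],[50,90]))
E
python3 s3.py
```

```text
scene tote [500.  165.7] 0.1904 deg 10.909266419935964 2.595115257014428 z 128.68328248972773
rim [606.1 186.1]
far rim local [107.9  -1.4 129.2] [125.1 132.2] [ -0.  107.7]
stop inside 54
85 1 [103.5 166.7  86. ] [103.5 166.7  86. ]
109 9 [ 74.   94.5 110.9] [ 83.5 116.1 116.7]
117 11 [ 75.9 114.5 117.3] [ 92.2 116.9 124.7]
125 23 [ 75.5  90.  126.1] [103.9 169.5 132.7]
133 10 [ 88.  114.4 133.5] [103.  117.2 139.7]
clamp [ 95.5 113.8 137.1] [120.5 136.  143.9]
bar yaw 9.8028 ctr [ 609.9 -293.8] len 109.87535098675795 z top [116.1 119.1 120.2]
lip yaw 8.98173 ctr [ 643.  -288.9] len 108.65802337549556 z [74.2 77.3]
side tote [499.  162.1] 0.1942 deg 11.125125130950831 4.281892156000427 z 128.50559877270894
rim [604.9 183. ]
far rim local [107.9  -1.6 129.2] [125.  132.7] [  0.  108.4]
stop inside 117
85 2 [ 84.3 100.6  91. ] [ 85.1 121.2  92.8]
93 13 [76.5 93.5 95.7] [ 95.2 125.6 101. ]
101 17 [ 77.2  89.5 101.3] [100.  136.9 108.7]
109 29 [ 77.5  91.2 109.5] [102.7 138.6 116.9]
117 18 [ 77.3  90.7 117.3] [102.6 133.7 124.8]
125 26 [ 77.8 105.9 125.2] [102.9 137.3 132.9]
133 12 [ 79.9 110.4 133.2] [102.6 136.3 140. ]
clamp [ 95.  112.9 137.3] [122.6 140.1 146.5]
bar yaw 10.172123 ctr [ 605.7 -297.6] len 114.72009407746991 z top [116.4 118.9 120.7]
lip yaw 8.301798 ctr [ 637.  -293.1] len 115.84443577574646 z [73.7 78. ]
```

```bash
cat >> h.py <<'E'
from scipy.spatial.transform import Rotation as Rt
def delta(target,yaw):
    """shift in tool cm + roll to bring TCP to target mm with tool-x at world angle yaw"""
    o=ctrl.get_obs();Rm=Rt.from_quat(o['ee_rot']).as_matrix();d=Rm.T@(np.array(target,float)-o['position'])/10
    cur=np.arctan2(Rm[1,0],Rm[0,0]);r=-(yaw-cur);r=(r+np.pi)%(2*np.pi)-np.pi
    print('pos',o['position'].round(1),'yaw',np.degrees(cur).round(2),'tilt',Rm[:,2].round(3),'F',o['wrist_force'].round(2),'gap',round(o['finger_gap']*87,1),'t',round(o['time_s'],2))
    print('d cm',d.round(3),'roll',r.round(4)); return d,r
E
python3 - <<'E'
from h import *
cm=ctrl.camera_model('wrist');R=np.array(cm['R']);c=-R.T@np.array(cm['t']);o=ctrl.get_obs()
Rm=Rt.from_quat(o['ee_rot']).as_matrix();print('cam in tool',Rm.T@(c-o['position']))
delta([608,-296,250],np.radians(10)); delta([594,-215,260],np.radians(10))
E
```

```text
cam in tool [  -0.86139251  -68.85661004 -161.70763281]
pos [234.6 579.3 222.6] yaw 67.95 tilt [ 0.  0. -1.] F [-0.15  0.52 -0.12] gap 87.3 t 0.9
d cm [-67.109  67.469  -2.745] roll 1.0114
pos [234.6 579.3 222.6] yaw 67.95 tilt [ 0.  0. -1.] F [-0.15  0.52 -0.12] gap 87.3 t 0.9
d cm [-60.127  63.131  -3.745] roll 1.0114
```

Request:
{"api": "apply_moves", "payload": {
  "steps": [
    [-3.0, 3.2, -3.0, 0.1, 8.7],
    [-7, 7.2, -3.7, 0.2, 8.7],
    [-10, 10.5, -3.7, 0.3, 8.7],
    [-13.3, 14, -3.7, 0.4, 8.7],
    [-16.6, 17.5, -3.7, 0.5, 8.7],
    [-20, 21, -3.7, 0.6, 8.7],
    [-23.3, 24.5, -3.7, 0.7, 8.7],
    [-26.6, 28, -3.7, 0.8, 8.7],
    [-30, 31.5, -3.7, 0.9, 8.7],
    [-33.3, 35, -3.7, 1.0, 8.7],
    [-36.6, 38.5, -3.7, 1.01, 8.7],
    [-40, 42, -3.7, 1.01, 8.7],
    [-43.3, 45.5, -3.7, 1.01, 8.7],
    [-46.6, 49, -3.7, 1.01, 8.7],
    [-50, 52.5, -3.7, 1.01, 8.7],
    [-53.3, 56, -3.7, 1.01, 8.7],
    [-56.6, 59.5, -3.7, 1.01, 8.7],
    [-59.2, 62.2, -3.7, 1.01, 8.7],
    [-60.1, 63.1, -3.7, 1.01, 8.7],
    [-60.1, 63.1, -3.7, 1.01, 8.7]
  ]
}}

```text
time_s: 2.9
position: [594.1, -216.3, 259.1]
ee_rot: [0.996, 0.087, -0.0, -0.0]
wrist_force: [-0.2, 0.5, -0.2]
finger_gap: 0.994
```

Run:
```python
from h import *
shot('wrist','wrist1')
for o in ['tray','bar','hook']: print(o,[(round(r['conf'],2),round(r['position'][1]*512),round(r['position'][0]*384)) for r in ctrl.place_of('wrist',o)][:3])
delta([608,-296,92],np.radians(10))
```

```text
tray [(0.89, 253, 210), (0.81, 78, 144)]
bar [(0.9, 12, 160), (0.68, 252, 238)]
hook [(0.92, 51, 132), (0.64, 277, 227)]
pos [ 593.1 -212.6  259.6] yaw 10.18 tilt [-0.001  0.001 -1.   ] F [ 0.48  1.17 -0.11] gap 87.1 t 3.1
d cm [1.1000e-02 8.4990e+00 1.6747e+01] roll 0.0031
```

View pics/wrist1.png

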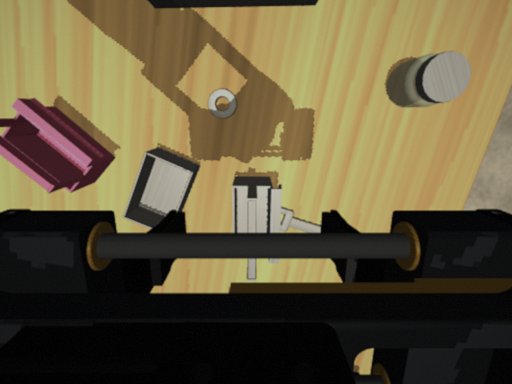

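Request:
{"api": "apply_moves", "payload": {
  "steps": [
    [0, 2.5, 0, 0, 8.7],
    [0, 6, 1, 0, 8.7],
    [0, 10, 2, 0, 8.7],
    [0, 12.5, 3, 0, 8.7],
    [0, 12.5, 3, 0, 8.7],
    [0, 12.5, 3, 0, 8.7],
    [0, 12.5, 3, 0, 8.7]
  ]
}}

```text
time_s: 3.8
position: [615.2, -333.4, 230.1]
ee_rot: [0.996, 0.09, -0.0, -0.001]
wrist_force: [1.2, 0.2, 0.2]
finger_gap: 0.998
```

```bash
cat > s4.py <<'E'
from h import *
np.set_printoptions(precision=1,suppress=True)
cm=ctrl.camera_model('wrist'); im,d=shot('wrist','wrist2')
C=cloud('wrist',d,cm)[d>0]
from s3f import line
T=C[(C[:,0]>560)&(C[:,0]<665)&(C[:,1]>-370)&(C[:,1]<-225)&(C[:,2]>20)&(C[:,2]<135)]
for nm,lo,hi,x0 in [('bar',106,124,0),('lip',62,82,622)]:
    b=T[(T[:,2]>lo)&(T[:,2]<hi)&(T[:,0]>x0)]
    if len(b)<20: print(nm,len(b));continue
    p,v=line(b[:,:2]);v*=np.sign(v[1]);t=(b[:,:2]-p)@v;q=(b[:,:2]-p)@[v[1],-v[0]]
    print(nm,len(b),'yaw',np.degrees(np.arctan2(-v[0],v[1])),'lo',p+v*np.percentile(t,1),'hi',p+v*np.percentile(t,99),'ctr',p+v*(np.percentile(t,1)+np.percentile(t,99))/2,'len',np.ptp(t),'width',np.percentile(q,[3,97]),'z',np.percentile(b[:,2],[20,50,90]))
delta([608,-296,92],np.radians(10))
E
cat > s3f.py <<'E'
import numpy as np,cv2
def line(p):
    vx,vy,x,y=cv2.fitLine(p.astype(np.float32),cv2.DIST_HUBER,0,0.01,0.01).ravel()
    return np.array([x,y]),np.array([vx,vy])
E
python3 s4.py
```

```text
bar 1089 yaw 9.514643 lo [ 614.6 -348.7] hi [ 596.8 -242.8] ctr [ 605.7 -295.8] len 109.34689198651894 width [-4.7  4.8] z [116.8 117.4 118.3]
lip 1206 yaw 9.320745 lo [ 645.5 -343.9] hi [ 628.2 -238.4] ctr [ 636.9 -291.1] len 109.17631369472053 width [-6.5  7. ] z [73.8 74.5 75.4]
pos [ 615.3 -333.6  230.3] yaw 10.29 tilt [-0.  0. -1.] F [0.5 0.1 0.9] gap 87.0 t 3.85
d cm [-0.  -3.8 13.8] roll 0.005
```

View pics/wrist2.png

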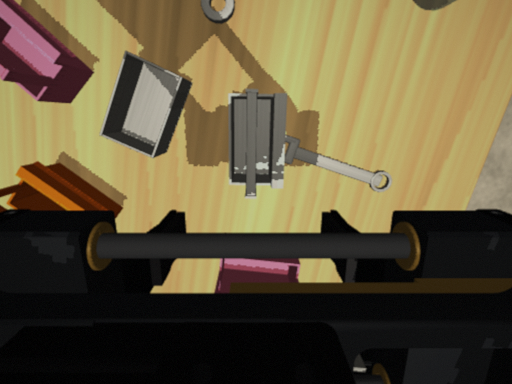

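```bash
python3 -c "
from h import *
delta([605.9,-295.8,92],np.radians(9.45))"
```

```text
pos [ 615.3 -333.6  230.3] yaw 10.29 tilt [-0.001  0.001 -1.   ] F [0.46 0.06 0.94] gap 87.0 t 3.85
d cm [-0.244 -3.865 13.839] roll 0.0146
```

Request:
{"api": "apply_moves", "payload": {
  "steps": [
    [-0.24, -2, 1, 0.015, 6],
    [-0.24, -3.87, 4, 0.015, 5],
    [-0.24, -3.87, 7, 0.015, 4],
    [-0.24, -3.87, 9, 0.015, 4],
    [-0.24, -3.87, 11, 0.015, 4],
    [-0.24, -3.87, 12.5, 0.015, 4],
    [-0.24, -3.87, 13.5, 0.015, 4],
    [-0.24, -3.87, 13.8, 0.015, 4],
    [-0.24, -3.87, 13.8, 0.015, 4],
    [-0.24, -3.87, 13.8, 0.015, 4]
  ]
}}

```text
time_s: 4.85
position: [606.6, -296.1, 93.3]
ee_rot: [0.997, 0.082, 0.0, -0.0]
wrist_force: [0.5, 0.6, 0.5]
finger_gap: 0.465
```

```bash
python3 -c "
from h import *
shot('wrist','wrist3')
delta([605.9,-295.8,92],np.radians(9.45))"
```

```text
pos [ 606.6 -296.2   93.5] yaw 9.43 tilt [ 0.001  0.    -1.   ] F [-0.43 -0.   -0.43] gap 40.4 t 4.9
d cm [-0.065 -0.052  0.149] roll -0.0004
```

View pics/wrist3.png

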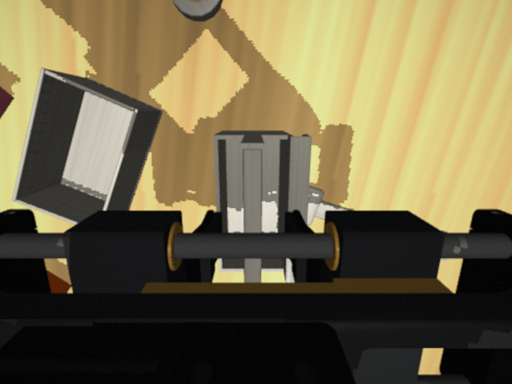

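Request:
{"api": "apply_moves", "payload": {
  "steps": [
    [-0.06, -0.05, 0.1, 0, 2],
    [-0.06, -0.05, 0.1, 0, 1],
    [-0.06, -0.05, 0.1, 0, 0.5],
    [-0.06, -0.05, 0.1, 0, 0.5],
    [-0.06, -0.05, 0.1, 0, 0.5],
    [-0.06, -0.05, 0.1, 0, 0.5],
    [-0.06, -0.05, 0.1, 0, 0.5],
    [-0.06, -0.05, 0.1, 0, 0.5]
  ],
  "newtons": 45
}}

```text
time_s: 5.7
position: [606.1, -295.8, 92.5]
ee_rot: [0.997, 0.082, 0.001, 0.0]
wrist_force: [0.3, 0.2, -0.7]
finger_gap: 0.109
```

Request:
{"api": "apply_moves", "payload": {
  "steps": [
    [0, 0, -0.3, 0, 0.5],
    [0, 0, -0.8, 0, 0.5],
    [0, 0, -1.6, 0, 0.5],
    [0, 0, -3, 0, 0.5],
    [0, 0, -3.5, 0, 0.5],
    [0, 0, -3.5, 0, 0.5],
    [0, 0, -3.5, 0, 0.5]
  ]
}}

```text
time_s: 6.4
position: [606.0, -295.8, 127.9]
ee_rot: [0.997, 0.082, 0.001, 0.0]
wrist_force: [0.1, -1.0, -6.2]
finger_gap: 0.108
```

```bash
python3 -c "
from h import *
shot('wrist','wrist4');shot('side','side4')
s=cv2.imread('pics/side4.png')
cv2.imwrite('pics/crop4.png',cv2.resize(s[180:290,210:350],(700,550)))
delta([605.9,-295.8,280],np.radians(9.45))"
```

```text
pos [ 605.6 -295.5  127.1] yaw 9.43 tilt [ 0.     0.001 -1.   ] F [ 0.03  0.04 -6.29] gap 9.4 t 6.5
d cm [  0.03    0.025 -15.291] roll -0.0004
```

View pics/crop4.png

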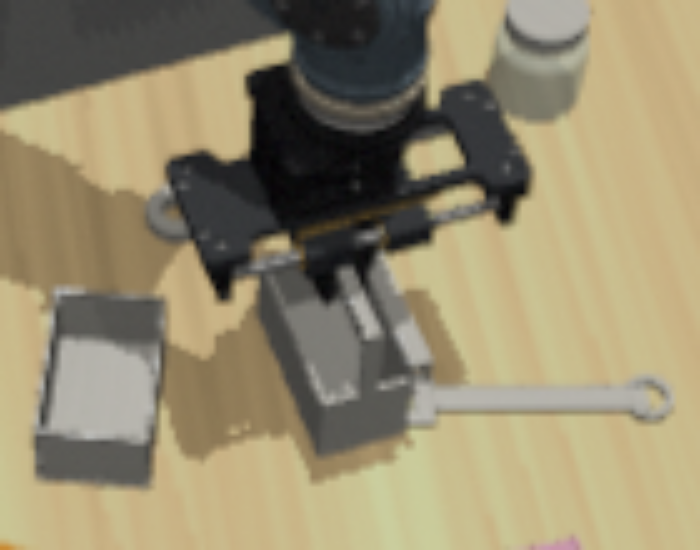

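```bash
python3 -c "
from h import *
delta([582,139,300],np.radians(11))"
```

```text
pos [ 605.6 -295.5  127.1] yaw 9.43 tilt [ 0.     0.001 -1.   ] F [ 0.03  0.04 -6.29] gap 9.4 t 6.5
d cm [  4.796 -43.26  -17.259] roll -0.0274
```

Request:
{"api": "apply_moves", "payload": {
  "steps": [
    [0, 0, -1.5, 0, 0.5],
    [0, 0, -4, 0, 0.5],
    [0, 0, -7, 0, 0.5],
    [0, 0, -10, 0, 0.5],
    [0, -0.5, -13, 0, 0.5],
    [0, -2, -15.5, 0, 0.5],
    [0.5, -5, -17, 0, 0.5],
    [1, -9, -17.3, 0, 0.5],
    [1.5, -13, -17.3, -0.01, 0.5],
    [2, -17, -17.3, -0.02, 0.5],
    [2.5, -21, -17.3, -0.027, 0.5],
    [3, -25, -17.3, -0.027, 0.5],
    [3.5, -29, -17.3, -0.027, 0.5],
    [4, -33, -17.3, -0.027, 0.5],
    [4.3, -36.5, -17.3, -0.027, 0.5],
    [4.6, -39.5, -17.3, -0.027, 0.5],
    [4.8, -41.7, -17.3, -0.027, 0.5],
    [4.8, -42.8, -17.3, -0.027, 0.5],
    [4.8, -43.2, -17.3, -0.027, 0.5],
    [4.8, -43.2, -17.3, -0.027, 0.5]
  ]
}}

```text
time_s: 8.5
position: [582.0, 138.1, 300.7]
ee_rot: [0.995, 0.096, 0.0, -0.0]
wrist_force: [0.4, -0.6, -6.9]
finger_gap: 0.109
```

```bash
cat > s5.py <<'E'
from h import *
import sys
from s3f import line
np.set_printoptions(precision=1,suppress=True)
tag=sys.argv[1]
cm=ctrl.camera_model('wrist'); im,d=shot('wrist',tag)
P=cloud('wrist',d,cm); C=P[d>0]
c,s=np.cos(np.radians(11)),np.sin(np.radians(11));R=np.array([[c,-s],[s,c]])
L=np.c_[(C[:,:2]-[499.5,164])@R,C[:,2]]
far=L[(abs(L[:,0]-108)<12)&(L[:,1]<85)&(L[:,2]>124)&(L[:,2]<136)]
print('far',len(far),far.min(0),far.max(0),'z med',np.median(far[:,2]))
p,v=line(far[:,:2]);v*=np.sign(v[1]);dy=np.degrees(np.arctan2(-v[0],v[1]));q=(far[:,:2]-p)@[v[1],-v[0]]
print('yaw',11+dy,'x at y=45:',p[0]+v[0]/v[1]*(45-p[1]),'x at 0',p[0]+v[0]/v[1]*(0-p[1]),'w',np.percentile(q,[3,97]))
# left end wall
e=L[(abs(L[:,1]-178)<12)&(L[:,0]<85)&(L[:,2]>124)&(L[:,2]<136)]
if len(e)>20: print('end wall y',len(e),np.median(e,0))
for z0 in range(90,150,6):
    k=L[(L[:,0]>72)&(L[:,0]<104)&(L[:,1]>80)&(L[:,1]<165)&(L[:,2]>=z0)&(L[:,2]<z0+6)]
    if len(k)>3: print(z0,len(k),'y pct',np.percentile(k[:,1],[2,10,50,90,98]),'x',np.percentile(k[:,0],[2,98]))
cl=L[(L[:,0]>95)&(L[:,0]<125)&(L[:,1]>85)&(L[:,1]<170)&(L[:,2]>137)]
if len(cl): print('clamp',len(cl),np.percentile(cl,[2,98],axis=0))
delta([582,139,300],np.radians(11))
E
python3 s5.py wrist5
```

```text
far 261 [104.9   9.5 124.1] [109.1  84.4 131.9] z med 129.43955278374023
yaw 11.089118 x at y=45: 106.859566 x at 0 106.92956 w [-1.9  1.9]
90 13 y pct [100.7 115.  115.2 115.5 116. ] x [ 75.1 101.6]
96 34 y pct [ 94.9  95.   95.3 115.3 115.4] x [ 75.9 101.2]
102 104 y pct [ 95.   95.1 109.5 115.2 115.5] x [ 75.2 100.2]
108 150 y pct [ 94.9  95.2 103.  115.1 115.4] x [ 75.1 100.7]
114 96 y pct [ 95.5  96.4  98.8 115.2 115.5] x [ 76.1 100.6]
120 48 y pct [114.9 114.9 115.1 115.5 116.9] x [ 75.1 102.1]
126 311 y pct [115.1 115.8 125.1 134.7 136.9] x [75.1 98.1]
132 44 y pct [114.7 114.9 115.5 132.8 134.2] x [ 89.1 103.4]
138 314 y pct [115.1 117.1 125.7 134.3 135.9] x [ 89.9 103.8]
clamp 528 [[ 95.3 115.  137.8]
 [118.6 136.  141.2]]
pos [582.2 137.4 300.6] yaw 10.95 tilt [ 0. -0. -1.] F [ 0.6 -1.4 -6.7] gap 9.7 t 8.55
d cm [ 0.  -0.2  0.1] roll -0.0009
```

View pics/wrist5.png

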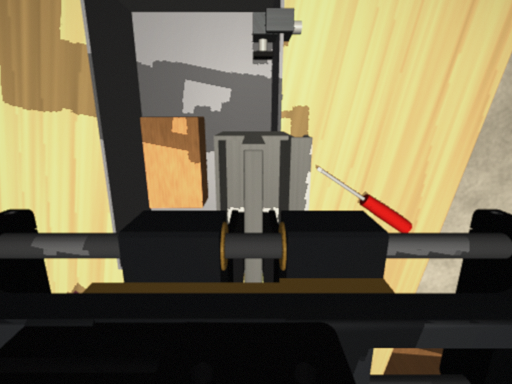

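Run:
```python
from h import *
from s3f import line
np.set_printoptions(precision=1,suppress=True)
d=np.load('pics/wrist5.npy');C=cloud('wrist',d)[d>0];o=ctrl.get_obs()
y=np.radians(10.95);R=np.array([[np.cos(y),-np.sin(y)],[np.sin(y),np.cos(y)]])
L=np.c_[(C[:,:2]-o['position'][:2])@R,C[:,2]-o['position'][2]+92.5]
for nm,m in [('bar',(abs(L[:,0])<12)&(L[:,2]>110)&(L[:,2]<125)),('lip',(L[:,0]>20)&(L[:,0]<50)&(L[:,2]>68)&(L[:,2]<80)&(abs(L[:,1])<60))]:
    k=L[m]; p,v=line(k[:,:2]); print(nm,len(k),np.percentile(k,[3,50,97],axis=0),'yaw rel',np.degrees(np.arctan2(-v[0]*np.sign(v[1]),abs(v[1]))))
for a,b in [(20,25),(25,30),(30,35),(35,40),(40,45),(45,50)]:
    k=L[(L[:,1]>a)&(L[:,1]<b)&(L[:,0]>20)&(L[:,0]<55)&(L[:,2]>65)&(L[:,2]<85)]
    if len(k): print(a,len(k),'x',np.percentile(k[:,0],[2,98]),'z',np.median(k[:,2]))
```

```text
bar 2462 [[ -8.6 -21.8 113. ]
 [ -0.1  22.5 117.4]
 [  8.4  53.7 120.7]] yaw rel 0.12627403
lip 1601 [[24.5  5.7 70.4]
 [31.1 30.6 74.3]
 [38.1 53.6 75.5]] yaw rel -0.29880458
20 156 x [24.4 38.5] z 74.279927266692
25 158 x [24.4 38.1] z 74.27662415420082
30 171 x [24.4 37.9] z 74.18837841964842
35 165 x [24.5 38.4] z 74.23256360277816
40 160 x [24.5 38.1] z 74.28286681260536
45 180 x [24.4 38.4] z 74.28909302505207
```

```bash
python3 -c "
from h import *
delta([571.6,188.2,185],np.radians(11.05))"
```

```text
pos [582.2 137.4 300.6] yaw 10.95 tilt [ 0.001 -0.    -1.   ] F [ 0.56 -1.37 -6.68] gap 9.7 t 8.55
d cm [-0.084 -5.194 11.558] roll -0.0018
```

Request:
{"api": "apply_moves", "payload": {
  "steps": [
    [-0.08, -1, 0, -0.002, 0.5],
    [-0.08, -2.5, 0.5, -0.002, 0.5],
    [-0.08, -4, 2, -0.002, 0.5],
    [-0.08, -5.2, 4, -0.002, 0.5],
    [-0.08, -5.2, 6, -0.002, 0.5],
    [-0.08, -5.2, 8, -0.002, 0.5],
    [-0.08, -5.2, 9.5, -0.002, 0.5],
    [-0.08, -5.2, 10.7, -0.002, 0.5],
    [-0.08, -5.2, 11.3, -0.002, 0.5],
    [-0.08, -5.2, 11.6, -0.002, 0.5],
    [-0.08, -5.2, 11.6, -0.002, 0.5],
    [-0.08, -5.2, 11.6, -0.002, 0.5]
  ]
}}

```text
time_s: 9.75
position: [572.3, 188.4, 185.3]
ee_rot: [0.995, 0.096, 0.001, 0.0]
wrist_force: [-0.3, -0.0, -5.6]
finger_gap: 0.108
```

```bash
cat > s6.py <<'E'
from h import *
import sys
np.set_printoptions(precision=1,suppress=True)
tag=sys.argv[1]
cm=ctrl.camera_model('wrist'); im,d=shot('wrist',tag);o=ctrl.get_obs()
sc,_=shot('scene',tag+'s'); u,v=map(int,proj('scene',[610,200,130]))
cv2.imwrite(f'pics/{tag}c.png',np.hstack([cv2.resize(im,(400,300)),cv2.resize(sc[max(0,v-40):v+35,u-50:u+50],(400,300),interpolation=cv2.INTER_CUBIC)]))
C=cloud('wrist',d,cm)[d>0]
c,s=np.cos(np.radians(11)),np.sin(np.radians(11));R=np.array([[c,-s],[s,c]])
L=np.c_[(C[:,:2]-[499.5,164])@R,C[:,2]]; tl=(o['position'][:2]-[499.5,164])@R; print('tcp local',tl,'z',o['position'][2],'bed err',o['position'][2]-150.5)
far=L[(abs(L[:,0]-108)<12)&(L[:,1]>tl[1]+60)&(L[:,1]<94)&(L[:,2]>124)&(L[:,2]<136)]
if len(far): print('rim x',len(far),np.percentile(far[:,0],[3,50,97]),'z',np.percentile(far[:,2],[50,90]))
tz=o['position'][2]-92.5
k=L[(L[:,1]>tl[1]+10)&(L[:,1]<tl[1]+53)&(abs(L[:,0]-tl[0]-32)<14)&(abs(L[:,2]-tz-75)<5)]
if len(k): print('lip x',len(k),np.percentile(k[:,0],[3,50,97]),'centre',np.percentile(k[:,0],[3,97]).mean()+.2,'z',np.median(k[:,2]),'ymax',np.percentile(k[:,1],99))
k=L[(L[:,0]>75)&(L[:,0]<101)&(L[:,1]>tl[1]+56)&(L[:,1]<113)&(L[:,2]>=94)&(L[:,2]<118)]
if len(k): print('pad y',len(k),np.percentile(k[:,1],[2,10,50]))
delta([571.6,188.2,150],np.radians(11.05))
E
python3 s6.py w6
```

```text
tcp local [76.1 10. ] z 185.4326866937282 bed err 34.932686693728186
rim x 190 [105.  106.8 109. ] z [129.4 130.4]
lip x 1337 [100.6 107.3 114.2] centre 107.60209682917788 z 167.27222624037947 ymax 62.40699156380087
pad y 434 [94.9 95.  99.4]
pos [572.2 188.3 185.4] yaw 11.06 tilt [ 0. -0. -1.] F [ 0.   0.4 -6.2] gap 9.3 t 9.85
d cm [-0.1 -0.   3.5] roll 0.0001
```

View pics/w6c.png

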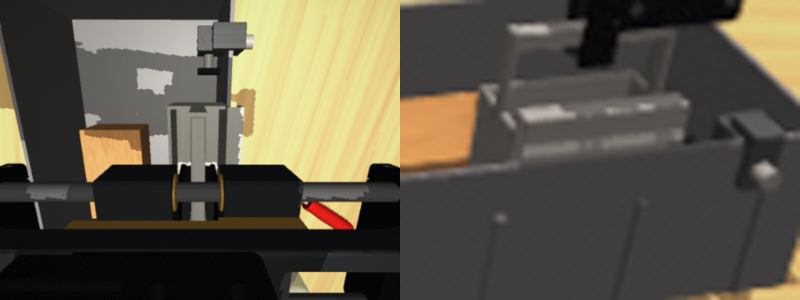

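The picture shows the tray inside the far wall, clear of the stop, with the lip above the rim. The slot centre is 0.6 mm beyond the rim centre, so I'll correct that and lower slowly.

Request:
{"api": "apply_moves", "payload": {
  "steps": [
    [-0.07, 0, 0.1, 0, 0.5],
    [-0.07, 0, 0.4, 0, 0.5],
    [-0.07, 0, 0.7, 0, 0.5],
    [-0.07, 0, 1.0, 0, 0.5],
    [-0.07, 0, 1.3, 0, 0.5],
    [-0.07, 0, 1.6, 0, 0.5],
    [-0.07, 0, 1.8, 0, 0.5],
    [-0.07, 0, 2.0, 0, 0.5],
    [-0.07, 0, 2.0, 0, 0.5]
  ]
}}

```text
time_s: 10.75
position: [571.4, 188.2, 165.0]
ee_rot: [0.995, 0.096, 0.001, 0.0]
wrist_force: [-1.5, -0.8, -6.5]
finger_gap: 0.104
```

```bash
python3 s6.py w7
```

```text
tcp local [75.3 10. ] z 165.2483420788246 bed err 14.748342078824606
rim x 238 [105.  106.8 108.9] z [129.3 130.3]
lip x 1347 [ 99.6 106.3 113.2] centre 106.62097379194914 z 147.00305562822038 ymax 62.92622008608244
pad y 534 [94.9 95.  99.6]
pos [571.6 188.2 165.4] yaw 11.06 tilt [ 0. -0. -1.] F [ 0.4  0.4 -6.2] gap 9.4 t 10.85
d cm [-0.  -0.   1.5] roll 0.0001
```

View pics/w7c.png

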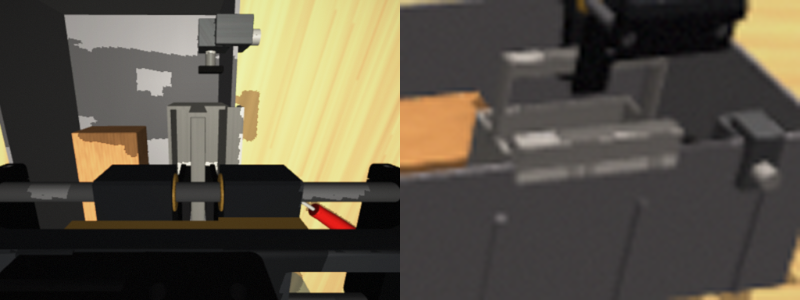

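The flange now hangs outside the far wall (scene crop 600,165) with no contact force. I'll lower further.

Request:
{"api": "apply_moves", "payload": {
  "steps": [
    [0, 0, 0.2, 0, 0.5],
    [0, 0, 0.4, 0, 0.5],
    [0, 0, 0.6, 0, 0.5],
    [0, 0, 0.8, 0, 0.5],
    [0, 0, 1.0, 0, 0.5],
    [0, 0, 1.15, 0, 0.5],
    [0, 0, 1.25, 0, 0.5],
    [0, 0, 1.25, 0, 0.5]
  ]
}}

```text
time_s: 11.65
position: [571.6, 188.2, 152.7]
ee_rot: [0.995, 0.096, 0.001, 0.0]
wrist_force: [0.3, -0.1, -7.0]
finger_gap: 0.11
```

```bash
python3 -c "
from h import *
delta([571.6,188.2,150],np.radians(11.05))"
```

```text
pos [571.6 188.2 152.7] yaw 11.06 tilt [ 0.002 -0.    -1.   ] F [ 0.28 -0.13 -7.04] gap 9.6 t 11.65
d cm [ 0.003 -0.     0.274] roll 0.0001
```

Request:
{"api": "apply_moves", "payload": {
  "steps": [
    [0, 0, 0.08, 0, 0.5],
    [0, 0, 0.16, 0, 0.5],
    [0, 0, 0.2, 0, 0.5],
    [0, 0, 0.2, 0, 0.5]
  ]
}}

```text
time_s: 12.05
position: [571.5, 188.2, 150.6]
ee_rot: [0.995, 0.096, 0.001, 0.0]
wrist_force: [-0.3, 1.0, -6.2]
finger_gap: 0.108
```

Request:
{"api": "apply_moves", "payload": {
  "steps": [
    [0, 0, 0.05, 0, 0.5],
    [0, 0, 0.05, 0, 0.5]
  ]
}}

```text
time_s: 12.25
position: [571.6, 188.2, 150.5]
ee_rot: [0.995, 0.096, 0.001, 0.0]
wrist_force: [-0.4, 0.2, -4.6]
finger_gap: 0.112
```

Request:
{"api": "apply_moves", "payload": {
  "steps": [
    [0, 0, 0.04, 0, 0.5],
    [0, 0, 0.05, 0, 0.5]
  ]
}}

```text
time_s: 12.45
position: [571.5, 188.1, 150.3]
ee_rot: [0.995, 0.096, 0.001, 0.0]
wrist_force: [-0.6, -0.6, -1.9]
finger_gap: 0.107
```

Request:
{"api": "apply_moves", "payload": {
  "steps": [
    [0, 0, 0.04, 0, 0.5],
    [0, 0, 0.05, 0, 0.5]
  ]
}}

```text
time_s: 12.65
position: [571.4, 188.2, 150.2]
ee_rot: [0.995, 0.096, 0.001, 0.0]
wrist_force: [-2.7, -0.4, -0.4]
finger_gap: 0.111
```

Request:
{"api": "apply_moves", "payload": {
  "steps": [
    [0.05, 0, 0, 0, 0.5],
    [0.1, 0, 0, 0, 0.5],
    [0.15, 0, 0, 0, 0.5],
    [0.15, 0, 0, 0, 0.5]
  ]
}}

```text
time_s: 13.05
position: [572.7, 188.5, 150.3]
ee_rot: [0.995, 0.096, 0.001, 0.0]
wrist_force: [-3.7, -0.5, -0.1]
finger_gap: 0.109
```

```bash
python3 s6.py w8
```

```text
tcp local [76.5 10. ] z 150.33372524735148 bed err -0.1662747526485191
rim x 280 [105.  106.7 108.9] z [129.4 130.4]
lip x 1346 [101.2 107.9 114.7] centre 108.1822406573851 z 132.48408551158315 ymax 62.464375269364716
pad y 635 [94.9 95.  99.5]
pos [572.7 188.5 150.3] yaw 11.07 tilt [ 0. -0. -1.] F [-3.2 -0.3  0.3] gap 9.5 t 13.15
d cm [-0.1  0.   0. ] roll 0.0003
```

View pics/w8c.png

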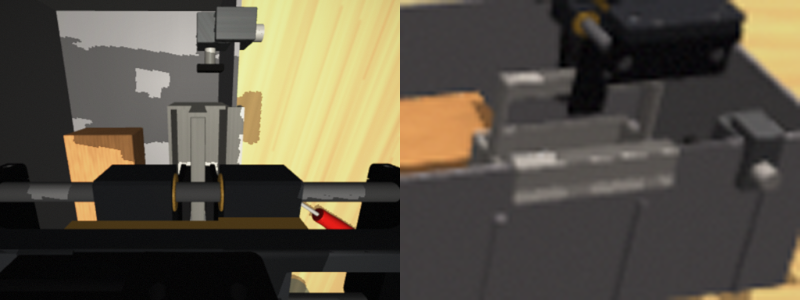

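The lip is seated level on the rim with the full weight borne and the tray clear of the stop. Now I'll slide left, stopping about 5 mm short of the pad first.

Request:
{"api": "apply_moves", "payload": {
  "steps": [
    [0, -0.1, 0, 0, 0.5],
    [0, -0.3, 0, 0, 0.5],
    [0, -0.55, 0, 0, 0.5],
    [0, -0.8, 0, 0, 0.5],
    [0, -1.05, 0, 0, 0.5],
    [0, -1.3, 0, 0, 0.5],
    [0, -1.55, 0, 0, 0.5],
    [0, -1.8, 0, 0, 0.5],
    [0, -2.05, 0, 0, 0.5],
    [0, -2.25, 0, 0, 0.5],
    [0, -2.4, 0, 0, 0.5],
    [0, -2.4, 0, 0, 0.5]
  ]
}}

```text
time_s: 14.35
position: [568.0, 212.5, 150.3]
ee_rot: [0.995, 0.096, 0.001, -0.0]
wrist_force: [0.1, 0.6, -4.3]
finger_gap: 0.107
```

```bash
python3 s6.py w9
```

```text
tcp local [76.6 34.5] z 150.30321058025194 bed err -0.19678941974805753
lip x 1342 [101.4 108.  114.9] centre 108.33667127077264 z 132.48658809030564 ymax 86.9562168770826
pad y 526 [ 95.1  95.9 100.7]
pos [568.  212.5 150.3] yaw 11.05 tilt [ 0.  0. -1.] F [-0.3  0.4 -2.8] gap 9.1 t 14.45
d cm [-0.1  2.5  0. ] roll 0.0001
```

View pics/w9.png

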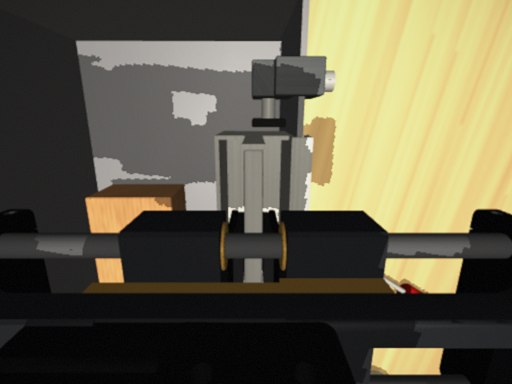

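Request:
{"api": "apply_moves", "payload": {
  "steps": [
    [0, -0.15, 0.03, 0, 0.5],
    [0, -0.3, 0.03, 0, 0.5],
    [0, -0.35, 0.03, 0, 0.5],
    [0, -0.35, 0.03, 0, 0.5]
  ]
}}

```text
time_s: 14.85
position: [567.5, 215.8, 150.2]
ee_rot: [0.995, 0.096, 0.001, -0.0]
wrist_force: [-0.7, -2.8, -0.9]
finger_gap: 0.112
```

Request:
{"api": "apply_moves", "payload": {
  "steps": [
    [0, -0.1, 0, 0, 0.5],
    [0, -0.1, 0, 0, 0.5]
  ]
}}

```text
time_s: 15.05
position: [567.3, 216.9, 150.3]
ee_rot: [0.995, 0.096, 0.001, -0.0]
wrist_force: [1.1, -2.5, -2.2]
finger_gap: 0.111
```

Request:
{"api": "apply_moves", "payload": {
  "steps": [
    [0, -0.1, 0, 0, 0.5],
    [0, -0.1, 0, 0, 0.5]
  ]
}}

```text
time_s: 15.25
position: [567.1, 218.0, 150.2]
ee_rot: [0.995, 0.096, 0.001, -0.0]
wrist_force: [-0.3, -2.6, -1.7]
finger_gap: 0.108
```

Request:
{"api": "apply_moves", "payload": {
  "steps": [
    [0, -0.1, 0, 0, 0.5],
    [0, -0.1, 0, 0, 0.5]
  ]
}}

```text
time_s: 15.45
position: [567.0, 218.6, 150.3]
ee_rot: [0.995, 0.097, 0.001, 0.0]
wrist_force: [0.2, -4.1, -0.4]
finger_gap: 0.109
```

```bash
python3 s6.py w10
```

```text
tcp local [76.7 40.7] z 150.27055649593598 bed err -0.22944350406402236
lip x 1355 [101.6 108.2 115.2] centre 108.58108726660275 z 132.47991136363248 ymax 93.32280513764259
pad y 442 [ 97.   97.8 101.1]
pos [567.  218.6 150.3] yaw 11.07 tilt [ 0. -0. -1.] F [ 0.1 -3.6 -0.9] gap 9.7 t 15.55
d cm [-0.1  3.1  0. ] roll 0.0003
```

View pics/w10.png

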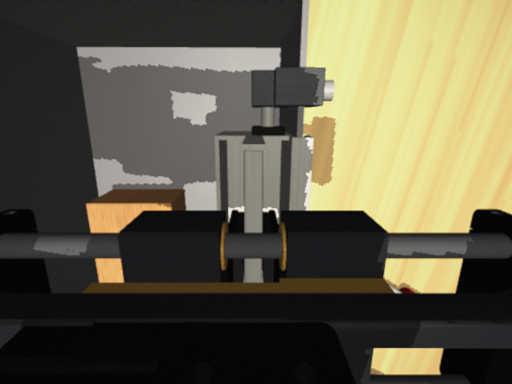

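```bash
cat > s7.py <<'E'
from h import *
import sys
np.set_printoptions(precision=1,suppress=True)
# analyse several saved frames; camera model re-derived from tool pose
cm0=ctrl.camera_model('wrist');o=ctrl.get_obs();Rm=Rt.from_quat(o['ee_rot']).as_matrix()
c,s=np.cos(np.radians(11)),np.sin(np.radians(11));R=np.array([[c,-s],[s,c]])
base=np.array(cm0['t'])+np.array(cm0['R'])@o['position']
def cmAt(pos): return dict(camera_matrix=cm0['camera_matrix'],R=cm0['R'],t=base-np.array(cm0['R'])@np.array(pos))
fr={'w8':[572.7,188.5,150.3],'w9':[568.0,212.5,150.3],'w10':[567.0,218.6,150.3]}
if len(sys.argv)>1: shot('wrist',sys.argv[1]); fr[sys.argv[1]]=o['position']
for t,pos in fr.items():
    d=np.load(f'pics/{t}.npy');C=cloud('wrist',d,cmAt(pos))[d>0]
    L=np.c_[(C[:,:2]-[499.5,164])@R,C[:,2]];tl=(np.array(pos[:2])-[499.5,164])@R
    k=L[(abs(L[:,0]-tl[0]-32)<6)&(abs(L[:,2]-132.5)<3)&(L[:,1]<112)]; 
    b=L[(abs(L[:,0]-tl[0])<22)&(abs(L[:,0]-tl[0])>8)&(abs(L[:,2]-118)<3.5)&(L[:,1]>tl[1]+40)&(L[:,1]<tl[1]+58)]
    print(t,'tcp',tl,'lip ymax off',np.percentile(k[:,1],[98,99.7])-tl[1],'end wall top y off',len(b),np.percentile(b[:,1],[2,50,98])-tl[1] if len(b) else '')
    for z0 in (96,102,108,112,116):
        p=L[(L[:,0]>tl[0]+2)&(L[:,0]<101)&(L[:,1]>90)&(L[:,1]<113.5)&(L[:,2]>z0)&(L[:,2]<z0+(6 if z0<108 else 4))]
        if len(p): print('  z',z0,len(p),np.histogram(p[:,1],bins=np.arange(90,115,1.5))[0])
E
python3 s7.py
```

```text
w8 tcp [76.5 10.1] lip ymax off [ 97.4 101.2] end wall top y off 197 [51.6 53.1 54.5]
  z 96 25 [ 0  0  0 25  0  0  0  0  0  0  0  0  0  0  0  0]
  z 102 169 [ 0  0  0 27  0  0  0  0 14 21 18 16 17 25 16 15]
  z 108 109 [ 0  0  0  1  0  0  0  0 16 15 13 13 18  8 16  9]
  z 112 294 [ 0  0  0 58 66 80 61 29  0  0  0  0  0  0  0  0]
  z 116 3 [0 0 0 0 1 1 1 0 0 0 0 0 0 0 0 0]
w9 tcp [76.5 34.5] lip ymax off [72.  75.7] end wall top y off 193 [51.6 53.  54.5]
  z 102 154 [ 0  0  0  0  0  0  0  8 22 22 18 16 16 18 17 17]
  z 108 91 [ 0  0  0  0  0  0  0  7 15  5  9 12 11 10 18  4]
  z 112 258 [ 0  0  0 57 57 57 58 29  0  0  0  0  0  0  0  0]
  z 116 1 [0 0 0 0 1 0 0 0 0 0 0 0 0 0 0 0]
w10 tcp [76.7 40.7] lip ymax off [67.  70.1] end wall top y off 235 [51.6 53.7 57.8]
  z 102 132 [ 0  0  0  2  0  0  0  9 16 13 17 17 17 15 19  7]
  z 108 117 [ 0  0  0  0  0  0  0 31 10 13  9  8  9 14 17  6]
  z 112 234 [ 0  1  0 31 58 58 57 29  0  0  0  0  0  0  0  0]
  z 116 126 [ 0 25 60 40  0  0  1  0  0  0  0  0  0  0  0  0]
```

Request:
{"api": "apply_moves", "payload": {
  "steps": [
    [0, -0.1, 0, 0, 0.5],
    [0, -0.2, 0, 0, 0.5],
    [0, -0.3, 0, 0, 0.5],
    [0, -0.3, 0, 0, 0.5]
  ]
}}

```text
time_s: 15.95
position: [566.5, 221.1, 150.3]
ee_rot: [0.995, 0.096, 0.001, 0.0]
wrist_force: [1.1, -5.5, -1.2]
finger_gap: 0.111
```

```bash
python3 s7.py w11 | tail -6
```

```text
z 116 126 [ 0 25 64 36  0  0  1  0  0  0  0  0  0  0  0  0]
w11 tcp [76.7 43.3] lip ymax off [62.5 67.6] end wall top y off 223 [51.5 53.1 57.8]
  z 102 101 [ 0  0  0  0  0  2  0  0  0  9 18 15 17 17 16  7]
  z 108 94 [ 0  0  0  0  0  0  0  0  0 33 16 13  7  9 10  6]
  z 112 232 [ 0  0  0  0  0 53 65 56 58  0  0  0  0  0  0  0]
  z 116 131 [ 0  0  0 49 51 27  2  2  0  0  0  0  0  0  0  0]
```

Request:
{"api": "apply_moves", "payload": {
  "steps": [
    [0, -0.1, 0, 0, 0.5],
    [0, -0.2, 0, 0, 0.5],
    [0, -0.3, 0, 0, 0.5],
    [0, -0.38, 0, 0, 0.5],
    [0, -0.38, 0, 0, 0.5],
    [0, -0.38, 0, 0, 0.5]
  ]
}}

```text
time_s: 16.6
position: [565.9, 224.4, 150.3]
ee_rot: [0.995, 0.097, 0.001, 0.001]
wrist_force: [0.2, -5.2, -0.5]
finger_gap: 0.105
```

```bash
python3 s7.py w12 | tail -5; python3 s6.py w13
```

```text
w12 tcp [76.7 46.7] lip ymax off [60.6 64.4] end wall top y off 240 [51.5 53.6 57.8]
  z 102 73 [ 0  0  0  0  0  0  0  2  0  0  0  7 16 16 15 17]
  z 108 72 [ 0  0  0  0  0  0  0  0  0  0  0 33 10  9 11  9]
  z 112 235 [ 0  0  0  0  0  2  0 33 56 57 78  9  0  0  0  0]
  z 116 126 [ 0  0  0  0  0 37 59 27  2  1  0  0  0  0  0  0]
tcp local [76.7 46.6] z 150.32059752911135 bed err -0.1794024708886468
lip x 1350 [101.6 108.3 115.1] centre 108.55446673102234 z 132.49463804815008 ymax 99.04099721415822
pad y 338 [103.  103.4 106.1]
pos [565.9 224.4 150.3] yaw 11.07 tilt [ 0. -0. -1.] F [-0.5 -4.5 -1.1] gap 9.5 t 16.75
d cm [-0.1  3.7  0. ] roll 0.0004
```

View pics/w13c.png

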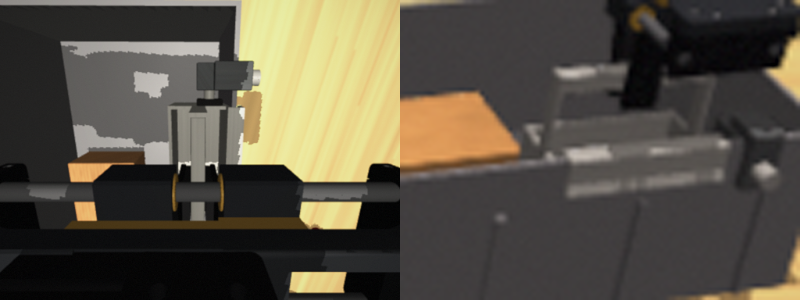

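Pad's rear edge moved about 5.6–6 mm and the box end is at ~101, so the pad is about half in. Letting go now.

Request:
{"api": "apply_moves", "payload": {
  "steps": [
    [0, 0, 0, 0, 1.2],
    [0, 0, 0, 0, 1.6],
    [0, 0, 0, 0, 2.2],
    [0, 0, 0, 0, 3],
    [0, 0, 0, 0, 3],
    [0, 0, 0, 0, 3]
  ]
}}

```text
time_s: 17.35
position: [565.9, 224.7, 150.4]
ee_rot: [0.995, 0.097, 0.001, 0.001]
wrist_force: [-0.5, 0.6, -0.4]
finger_gap: 0.332
```

```bash
python3 s7.py w14 | tail -5; python3 s6.py w15
```

```text
z 96 11 [ 0  0  0  0  0  0  0  1  0  0  0 10  0  0  0  0]
  z 102 73 [ 0  0  0  0  0  0  0  0  0  0  0 19 15 16 16  7]
  z 108 49 [ 0  0  0  0  0  0  0  3  0  0  0 10 11  9 10  6]
  z 112 257 [ 0  0  0  0  0  0  1 56 57 58 57 28  0  0  0  0]
  z 116 101 [ 0  0  0  0  0 24 50 26  0  0  1  0  0  0  0  0]
tcp local [76.7 46.7] z 150.3457459075476 bed err -0.15425409245239052
lip x 1336 [101.6 108.3 115.1] centre 108.54088227155763 z 132.54477267997333 ymax 99.13557901181079
pad y 337 [103.1 103.6 106. ]
pos [565.9 224.5 150.3] yaw 11.07 tilt [ 0. -0. -1.] F [ 0.1  0.7 -0. ] gap 29.8 t 17.5
d cm [-0.1  3.7  0. ] roll 0.0004
```

View pics/w15.png

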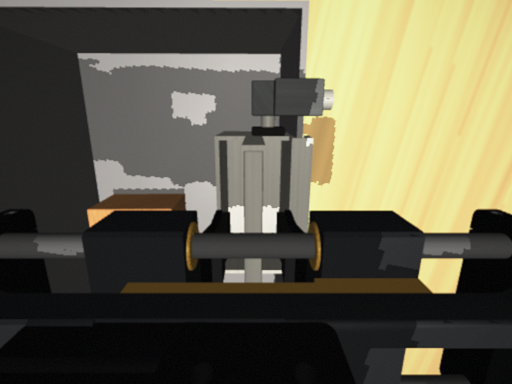

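View pics/w15c.png

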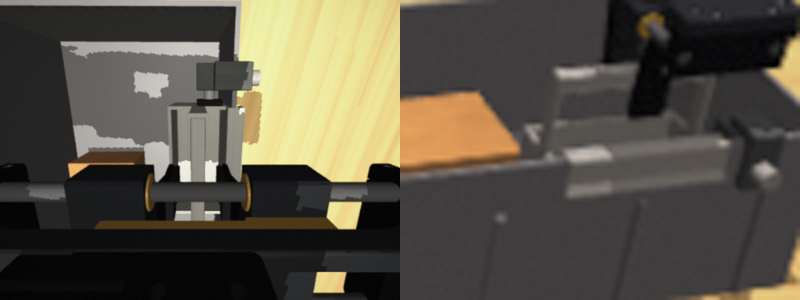

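It held after release: the pad's rear edge is exactly 4 bins (6.0 mm) from its free place. Now I'll retreat upward.

Request:
{"api": "apply_moves", "payload": {
  "steps": [
    [0, 0, -0.5, 0, 3],
    [0, 0, -1.5, 0, 3],
    [0, 0, -3, 0, 3],
    [0, 0, -5, 0, 3],
    [0, 0, -8, 0, 3],
    [0, 0, -11, 0, 3],
    [0, 0, -14, 0, 3],
    [0, 0, -15, 0, 3],
    [0, 0, -15, 0, 3],
    [0, 0, -15, 0, 3]
  ]
}}

```text
time_s: 18.5
position: [564.7, 224.5, 299.3]
ee_rot: [0.995, 0.096, 0.0, 0.001]
wrist_force: [0.2, -0.4, -0.7]
finger_gap: 0.345
```

Run:
```python
from h import *
from s3f import line
np.set_printoptions(precision=1,suppress=True)
cm=ctrl.camera_model('wrist');im,d=shot('wrist','f1');si,_=shot('side','f2');sc,_=shot('scene','f3')
C=cloud('wrist',d,cm)[d>0]
c,s=np.cos(np.radians(11)),np.sin(np.radians(11));R=np.array([[c,-s],[s,c]]);L=np.c_[(C[:,:2]-[499.5,164])@R,C[:,2]]
k=L[(L[:,2]>165)&(L[:,2]<185)&(abs(L[:,0]-77)<20)&(abs(L[:,1]-46)<58)];p,v=line(k[:,:2]);print('bar',len(k),np.percentile(k,[3,50,97],axis=0),'rel yaw',np.degrees(np.arctan2(-v[0]*np.sign(v[1]),abs(v[1]))),'z slope',np.polyfit(k[:,1],k[:,2],1)[0])
k=L[(abs(L[:,0]-108)<9)&(L[:,2]>129)&(L[:,2]<137)&(L[:,1]<105)&(L[:,1]>0)];print('lip',np.percentile(k,[3,50,97],axis=0),'slopes z/y,z/x',np.polyfit(k[:,1],k[:,2],1)[0],np.polyfit(k[:,0],k[:,2],1)[0])
k=L[(L[:,0]>79)&(L[:,0]<100)&(L[:,1]>98)&(L[:,1]<113.5)&(L[:,2]>112)&(L[:,2]<116)];print('pad',len(k),np.percentile(k[:,1],[2,50,98]) if len(k) else '')
u,v=map(int,proj('scene',[610,200,130]));u2,v2=map(int,proj('side',[600,190,130]))
cv2.imwrite('pics/f.png',np.hstack([cv2.resize(im,(400,300)),cv2.resize(sc[v-55:v+45,u-67:u+66],(400,300))]))
cv2.imwrite('pics/fs.png',cv2.resize(si[v2-60:v2+90,u2-100:u2+100],(800,600)))
cv2.imwrite('pics/fsc.png',sc)
```

```text
bar 953 [[ 71.3  -5.9 173.7]
 [ 75.8  51.3 175.1]
 [ 81.   98.8 176.4]] rel yaw -0.14707878 z slope 0.0005039899220097445
lip [[101.7   3.5 130.9]
 [108.3  54.1 132.5]
 [115.   99.9 133.7]] slopes z/y,z/x -0.0008277476674472152 0.019664826664524453
pad 76 [101.4 103.9 106.4]
```

View pics/f.png

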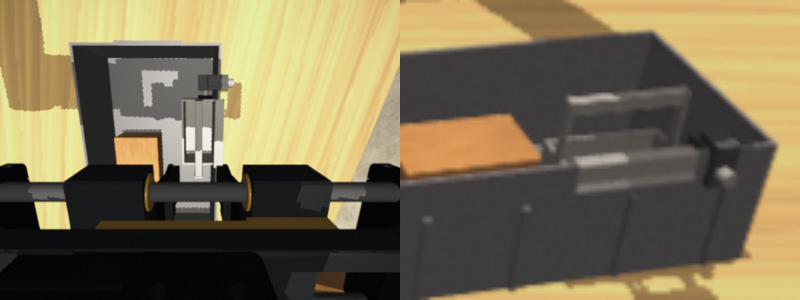

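View pics/fsc.png

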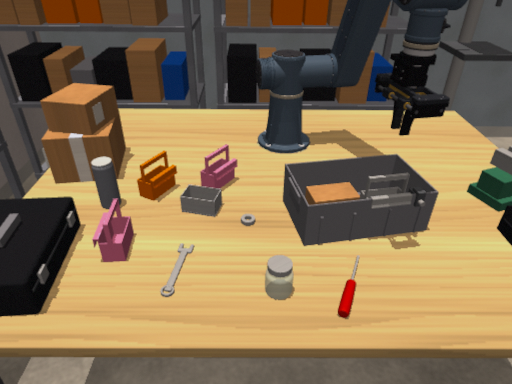

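The tray hangs level and flush, the pad front is at about 101.4 against 95 when free, and the other things look unmoved. The gripper is clear, so I'm handing in.

```bash
python3 -c "
from station import ctrl
print(ctrl.hand_in())"
```

```text
the job is handed in; nothing more can be done
None
```

I hung the steel tray by its lip on the tote's far rim, clear of the stop, then slid it left into the pad and let go. The job was handed in at about 18.7 s, with the gripper clear above.

- **Hang:** the lip is level on the rim, with z slope along it below 0.001. Its top is 132.5 mm by camera, which fits a rim near 130 mm. The whole weight was on the rim before the slide.
- **Stop:** the pad went in about 6 mm of its 12 mm. After release its rear edge had moved 6.0 mm. After the retreat its front was at about 101.4 mm, against 95.0 mm when free. Because the clearance readings were in 1.5 mm bins, I take this as good to about 0.5 mm.
- **Force:** the highest wrist force I read while pushing was about 5.6 N, of which about 2.5 N was sliding friction.
- **Other things:** they look unmoved in the last scene picture; I compared it with the first by eye only.
- **Disagreements:** the fixed cameras disagreed by 1 to 6 mm on tray and rim positions. I went by the wrist camera, which agreed with where the jaws closed and the rim contact height. The networks also gave several look-alike hits for the tray, bar and hook and found no buffer, so I chose the tray by its steel colour in a crop and located the stop from depth.

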